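# Top up the plum tub, put on the drop lid and stack the weights

## Robot

A 6-joint arm with a two-finger parallel gripper is mounted at the origin on the work surface. World frame = base frame: x ahead of the robot, y to its left, z up, the work surface at z = 0. Lengths are in m, angles in rad, forces in N, time in s.
With the tool pointing down it reaches from about 0.225 to 0.875 m from the base axis. Payload 3.4 kg.
Tool frame: the origin (TCP) lies between the finger pads; the fingertips stand 19 mm ahead of it and the grasp point (between the pads) is the TCP; z points along the fingers, y is the line along which they close (so a half turn about z gives the same grasp; the last joint's range is limited). The gripper opens to 85 mm and grips with 20 to 120 N. Pads are 22 mm wide; open, the fingers measure 114 mm over their backs; the gripper's body (76 mm by 85 mm) begins 54 mm behind the grasp point. The pads swing forward as they close: fully open they stand 13 mm farther back than shut.
Start: joints at [1.17, 0.276, 1.505, -0, 1.361, -0.121], TCP at [0.159, 0.553, 0.223] pointing down, gripper open.
Joint ranges: [-2.89, 2.89], [-0.75, 2.08], [0.22, 2.7], [-1.18, 4.32], [0.11, 2.71], [-2.7, 2.7]. Speed limits (rad/s): [2.57, 2.57, 3.14, 3.14, 3.14, 3.14].

## Interface

Orientations are given as a unit quaternion [w, x, y, z].
In Python, from rig import get_state, imaging, ticket gives the robot as it stands. The module is installed in compiled form; this text tells all that it offers.
- The arm moves only by the shell command python3 -m inch 'ROWS' [FORCE]. ROWS is JSON, a list of rows, each an object with "claw": the opening, from -1 (shut) to 1 (fully open); "travel": the shift along the world's x, y, z in units of 200 mm (1.0 is 200 mm), a list of three; "turn": the turn about the world's z in units of 180 degrees (1.0 is 180 degrees). A call has 1 to 5 rows; each row is the pose to reach, as a shift and turn from the pose commanded when the call began, turning the shorter way round; what a row does not reach only later rows make up. A row lasts 1/10 s, in which the tool goes at most 50 mm and 8.59 degrees, less where a joint would pass 70% of its speed; a pose out of reach is approached as far as the arm can. A call with a number of a shift or a turn outside -1 to 1 is refused whole. A call with a gripper value outside its range is refused whole. The fingers move at their own pace and stop on an object; FORCE is the grip in N (left out, the last holds). Time passes only in rows, so rows that repeat a pose let the fingers close. It gives the time, the measured TCP pose, the force, the opening and the grip force at its end, in the units of the state.
- get_state(): the state, without advancing time (a new reading comes with each control period).
- imaging.get_image(name): name is "scene" or "top" or "wrist"; returns the picture (480x640x3 uint8, red, green, blue); there is no depth.
- imaging.camera_params(name): a dict with "camera_matrix" (3x3 intrinsics, pixels), "cam_to_world" (4x4, takes a point from camera to world coordinates); the wrist camera has in their place "T_tool_cam" (4x4, takes a point from camera to tool coordinates, whose origin is the TCP and whose axes are the flange's). Camera axes: x right, y down, z forward; pixel columns grow to the right and rows downward; lengths in m; the calibration is good to about 2 mm. The wrist camera is an equidistant fisheye: a pixel r from the principal point sees the ray r / f radians off the axis. A picture is of the moment at which its call begins: read the wrist's pose just before it. camera_params takes no time and is no camera call.
- ticket.sign_off(): hands the job in; it is judged then, once.
The state is a dict: "clock": time; "qpos": joint angles; "qd": joint speeds; "effort": joint torques, N m; "position": TCP position; "ee_rot": TCP orientation; "contact_force": force on the tool from outside, world axes, zero at the start; "moment": the same for the moment, N m; "width": finger opening in m; "gripper_force": force on a finger pad.
Only numpy, scipy, OpenCV 4.12 (cv2) and the standard library are available. Lean on these libraries where they do the work, as an engineer would, in place of code of your own. Each camera call takes 0.05 s, during which the arm holds its last target. There are 200 camera calls.

## Task

Get the tub of plums ready for pickling: set the two loose plums from the wire rack into the two hollows in the bare strip of the top layer, one in each, then lay the drop lid level inside the tub on the plums, set the big weight on the lid and last the small weight on the big one, each hollow underside fully down over the knob below it. Set everything down gently without dropping it, and do not push or knock over the glass jar with the red lid.

Things in the scene. Friction and masses are not known exactly. Their poses are not given: they have to be found in the camera images.
- plum_a_center (a point): Loose yellow-green plum, a ball 44 mm across, 45 g; this point is its centre. It starts on the wire rack in a low steel tray (130 x 106 x 16 mm) on the table, 72 mm from plum_b, centre 32 mm above the table. It rolls anywhere but in a hollow. The two plums are interchangeable.
- plum_b_center (a point): The other loose plum, same size and weight, on the same rack; this point is its centre.
- hollow_1 (a point): Centre of a plum seated in the first hollow: 81 mm above the table, 52 mm from the tub's axis towards the tub's +x. Three plums of the layer below form the hollow; their tops are 14 mm under this point, so keep fingertips above that. Beside a seated plum there is 30 mm for a finger on its +x and -x sides (along the strip), only 6 mm on its +y and -y sides.
- hollow_2 (a point): The same for the second hollow, 52 mm from the tub's axis towards the tub's -x, 104 mm from hollow_1.
- tub: Fixed white enamel tub, blue rim 115 mm high, 222 mm outside, 212 inside, small lugs at +-y. Origin: on its axis at table height, z up. Full of fixed 44 mm plums; the top layer's (brighter) tops are 103.5 mm above the table. A bare strip 56 mm wide, with both hollows, crosses it along the tub's x, which may point any way. The lid lies on the top layer on the tub's axis, knob middle at 130.5 mm.
- lid_knob (a point): Drop lid: round flat wooden disc 184 mm across, 12 mm thick, 0.28 kg, with a central knob 32 mm across and 30 mm high to grip from above. This point: middle of the knob, 27 mm above the underside; z up. It starts knob up on the table.
- big_weight_knob (a point): Big pickling weight: grey round block 140 mm across, 46 mm high, 0.85 kg, knob on top 32 mm across, 30 mm high. This point: middle of the knob, 61 mm above the underside; z up. A recess in its underside, 56 mm wide, 34 mm deep, takes the knob below (12 mm play). Starts knob up on the table. Seated on the lid in the tub this point is 176.5 mm above the table.
- small_weight_knob (a point): Small pickling weight: same kind and grey, 108 mm across, 44 mm high, 0.55 kg, same knob on top and same recess beneath. This point: middle of the knob, 59 mm above the underside; z up. Starts knob up on the table. Seated on the big weight this point is 220.5 mm above the table.
- glass_jar: Bystander: clear jar with red lid and carrying loop, 96 mm across, 165 mm high, standing loose on the table; origin at the centre of its underside. Not to be pushed or knocked over.
Not all that is in view belongs to the job. What is shaped like the part that bears plum_a_center but black or pink is not meant.

How it is judged:
By the outcome, as a careful person would: the job done as asked, in the order asked, and still so for the second after the job is handed in, with the robot touching nothing.
It also fails if it takes over 144 s, if anything falls off the work surface, if the arm or the gripper's body presses on something with over 40 N, if the wrist force passes 120 N, or if a joint passes its speed limit or range.

## Working session

There is one attempt and no reset: what is moved stays moved. The work goes in short steps, Python scripts to look and compute and a shell command to move; the robot and the scene stay as the last step left them, time stands still between calls to the robot, and variables do not carry over. Pictures are saved under pics/ and viewed, at most 14 in all, crops included, and the job is handed in when it is done.

```bash
mkdir -p pics
cat > h.py <<'E'
import numpy as np, cv2
from rig import get_state, imaging
from scipy.spatial.transform import Rotation as R
def snap(name,f):
    s=get_state(); im=imaging.get_image(name); cv2.imwrite('pics/'+f,im[:,:,::-1]); return s,im
def ray(name,u,v,s=None):
    p=imaging.camera_params(name); K=np.array(p['camera_matrix'])
    if name=='wrist':
        d=np.array([u-K[0,2],v-K[1,2]]); r=np.hypot(*d); th=r/K[0,0]
        c=np.array([*(d/max(r,1e-9)*np.sin(th)),np.cos(th)])
        T=np.eye(4); q=s['ee_rot']; T[:3,:3]=R.from_quat([q[1],q[2],q[3],q[0]]).as_matrix(); T[:3,3]=s['position']
        M=T@np.array(p['T_tool_cam'])
    else:
        c=np.linalg.inv(K)@[u,v,1]; M=np.array(p['cam_to_world'])
    return M[:3,3],M[:3,:3]@c
def at(name,u,v,z,s=None):
    o,d=ray(name,u,v,s); return (o+d*(z-o[2])/d[2]).round(4)
E
python3 - <<'E'
from h import *
snap('scene','scene0.png');s,_=snap('top','top0.png');print(s)
for n in('scene','top','wrist'):print(imaging.camera_params(n))
E
```

```text
{'clock': 0.05, 'qpos': array([ 1.16999609e+00,  2.76577319e-01,  1.50609682e+00, -2.09793562e-05,
        1.36069721e+00, -1.21005046e-01]), 'qd': array([-0.00096523, -0.00144071, -0.00333578,  0.00087778,  0.00044829,
       -0.00029501]), 'effort': array([ 1.08504937e-03, -4.18079889e+01, -2.46675557e+01, -1.96257911e-04,
        5.80862878e-03,  6.63518733e-06]), 'position': array([0.15859944, 0.55214585, 0.22166427]), 'ee_rot': array([-2.19500436e-04,  1.39439481e-01,  9.90230195e-01, -8.61898395e-04]), 'contact_force': array([-0.14897859,  0.21301748, -0.05622744]), 'moment': array([-0.06141997, -0.00446362,  0.01168026]), 'gripper_force': 0.0, 'width': 0.08545924935846619}
{'camera_matrix': array([[556.97092814,   0.        , 304.98294355],
       [  0.        , 556.97092814, 246.86608655],
       [  0.        ,   0.        ,   1.        ]]), 'cam_to_world': array([[-0.49121792,  0.62966033, -0.60185781,  1.23809864],
       [ 0.87100844,  0.34951537, -0.34522936,  0.43394103],
       [-0.00701868, -0.69380608, -0.72012767,  0.96308438],
       [ 0.        ,  0.        ,  0.  
[... 287 characters left out ...]
583495,  0.08960377, -0.0168501 ,  0.00450859],
       [-0.00306719, -0.21763094, -0.97602632,  1.27290059],
       [ 0.        ,  0.        ,  0.        ,  1.        ]])}
{'camera_matrix': array([[371.64829954,   0.        , 315.31661966],
       [  0.        , 371.64829954, 239.13472804],
       [  0.        ,   0.        ,   1.        ]]), 'T_tool_cam': array([[ 9.24260873e-05, -9.64306497e-01, -2.64788540e-01,
         6.73896878e-02],
       [ 9.99999696e-01,  2.94134087e-04, -7.22120947e-04,
        -3.97778256e-04],
       [ 7.74229256e-04, -2.64788393e-01,  9.64306231e-01,
        -1.51249128e-01],
       [ 0.00000000e+00,  0.00000000e+00,  0.00000000e+00,
         1.00000000e+00]])}
```

View pics/top0.png

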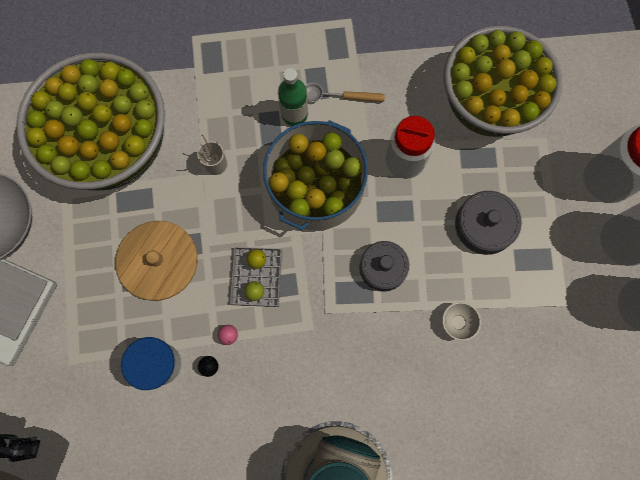

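View pics/scene0.png

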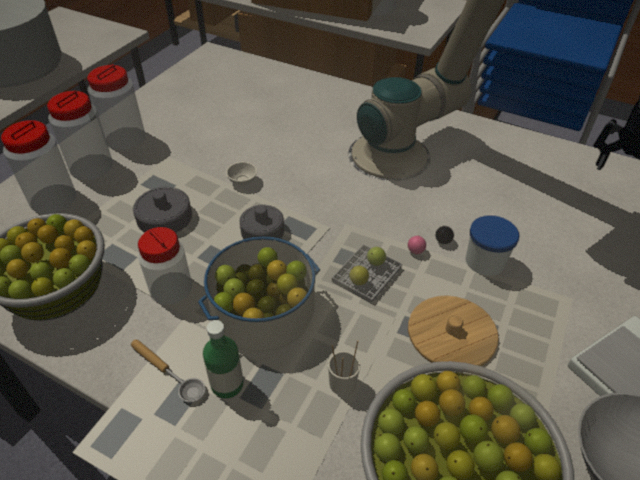

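Top view: the loose plums are on the rack at (257,259) and (255,291). Lookalikes are the pink ball (228,335), the black ball (208,366), and plums in the bowls at (90,120) and (503,80), none of which I want. The lid knob is at (153,258), small weight at (386,262), big weight at (493,216), jar at (413,140) and tub at (316,170).

Run:
```python
from h import *
im=cv2.imread('pics/top0.png')
c=cv2.resize(im[110:315,215:415],None,fx=2.9,fy=2.9,interpolation=cv2.INTER_CUBIC)
c=cv2.convertScaleAbs(c,alpha=1.7,beta=10)
cv2.imwrite('pics/c1.png',c)
for n,u,v,z in [('pA',257,259,.032),('pB',255,291,.032),('lid',153,258,.027),('lidtop',151.5,257,.042),('small',386,262,.059),('big',493,216,.061),('tub',316,172,.1),('jar',415,135,.165)]: print(n,at('top',u,v,z))
for n,u,v,z in [('pA',359,274,.032),('pB',376,255,.032),('lid',456,326,.027),('small',262,213,.059),('big',161,200,.061),('jar',159,243,.165)]: print(n,at('scene',u,v,z))
```

```text
pA [0.4763 0.1307 0.032 ]
pB [0.4054 0.1398 0.032 ]
lid [0.5008 0.3618 0.027 ]
lidtop [0.4999 0.3607 0.042 ]
small [ 0.4383 -0.1496  0.059 ]
big [ 0.5187 -0.3954  0.061 ]
tub [ 0.642  -0.0163  0.1   ]
jar [ 0.6801 -0.2271  0.165 ]
pA [0.4746 0.1332 0.032 ]
pB [0.4036 0.1422 0.032 ]
lid [0.5017 0.3662 0.027 ]
small [ 0.4343 -0.1449  0.059 ]
big [ 0.5166 -0.386   0.061 ]
jar [ 0.704  -0.2103  0.165 ]
```

View pics/c1.png

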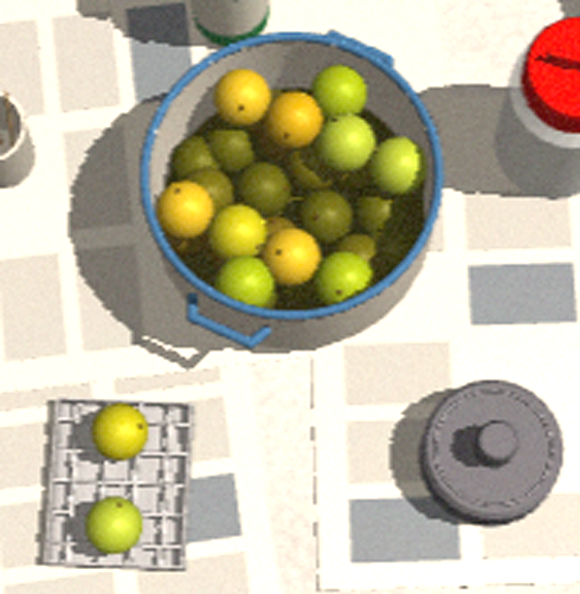

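The crop confirms the two yellow-green plums on the rack, at (120,431) and (113,525). In the tub, the dark bare strip runs from upper left (210,165) to lower right (365,230). The lugs at (360,47) and (227,330) mark ±y.

Run:
```python
from h import *
f=lambda x,y:(215+x/2.9,110+y/2.9)
c=at('top',*f(291,175),.115);print('tub',c)
l1=at('top',*f(360,50),.1);l2=at('top',*f(229,325),.1);print(l1,l2,(l1+l2)/2,'yaxis deg',np.degrees(np.arctan2(*(l1-l2)[[1,0]])))
a=at('top',*f(190,155),.06)
for p in [(190,155),(232,148),(207,187),(265,188),(326,216),(375,211),(310,165),(357,250),(280,232)]: print(p,at('top',*f(*p),.045))
for p in [(120,431),(113,525)]: print(p,at('top',*f(*p),.032))
print('small',at('top',*f(497,442),.074), 'smallbase rim', at('top',*f(492,450),.044))
for p in [(243,97),(296,119),(347,142),(397,165),(185,210),(238,231),(291,256),(345,278)]: print(p,at('top',*f(*p),.0815))
```

```text
tub [ 0.6404 -0.015   0.115 ]
[ 0.7412 -0.0764  0.1   ] [0.5345 0.0403 0.1   ] [ 0.63785 -0.01805  0.1    ] yaxis deg -29.44848000250786
(190, 155) [0.6901 0.0614 0.045 ]
(232, 148) [0.6929 0.0281 0.045 ]
(207, 187) [0.6624 0.0501 0.045 ]
(265, 188) [0.6574 0.005  0.045 ]
(326, 216) [ 0.6302 -0.0403  0.045 ]
(375, 211) [ 0.6307 -0.0787  0.045 ]
(310, 165) [ 0.6731 -0.0317  0.045 ]
(357, 250) [ 0.6004 -0.0616  0.045 ]
(280, 232) [ 0.6205 -0.0035  0.045 ]
(120, 431) [0.4772 0.132  0.032 ]
(113, 525) [0.4055 0.1421 0.032 ]
small [ 0.4346 -0.1484  0.074 ] smallbase rim [ 0.4343 -0.1478  0.044 ]
(243, 97) [0.7192 0.0156 0.0815]
(296, 119) [ 0.6975 -0.0233  0.0815]
(347, 142) [ 0.6753 -0.0604  0.0815]
(397, 165) [ 0.6533 -0.0965  0.0815]
(185, 210) [0.6323 0.0667 0.0815]
(238, 231) [0.612  0.0282 0.0815]
(291, 256) [ 0.5888 -0.0098  0.0815]
(345, 278) [ 0.5679 -0.0486  0.0815]
```

```bash
r='';
python3 -m inch '[{"claw":0.7,"travel":[0.15,-0.2,0],"turn":0},{"claw":0.7,"travel":[0.3,-0.4,0],"turn":0},{"claw":0.7,"travel":[0.45,-0.6,0],"turn":0},{"claw":0.7,"travel":[0.6,-0.8,0],"turn":0},{"claw":0.7,"travel":[0.75,-1,0],"turn":0}]' 30
python3 -m inch '[{"claw":0.7,"travel":[0.15,-0.2,0],"turn":-0.03},{"claw":0.7,"travel":[0.3,-0.4,0],"turn":-0.06},{"claw":0.7,"travel":[0.45,-0.6,0],"turn":-0.078},{"claw":0.7,"travel":[0.6,-0.8,0],"turn":-0.078},{"claw":0.7,"travel":[0.75,-1,0],"turn":-0.078}]'
python3 -m inch '[{"claw":0.7,"travel":[0.09,-0.11,-0.2],"turn":0},{"claw":0.7,"travel":[0.09,-0.11,-0.3],"turn":0},{"claw":0.7,"travel":[0.09,-0.11,-0.3],"turn":0},{"claw":0.7,"travel":[0.09,-0.11,-0.3],"turn":0}]'
python3 - <<'E'
from h import *
s,_=snap('wrist','w1.png');print(s['position'],s['ee_rot'],s['width'])
import pickle;pickle.dump(s,open('s1.pkl','wb'))
E
```

```text
clock: 0.6
position: [0.3093, 0.3509, 0.2222]
ee_rot: [-0.0, 0.139, 0.99, -0.0]
contact_force: [1.2, 0.3, -0.6]
width: 0.0726
gripper_force: 0.0
clock: 1.1
position: [0.4594, 0.1508, 0.2224]
ee_rot: [-0.0, 0.26, 0.966, 0.0]
contact_force: [1.1, 1.2, -0.1]
width: 0.0726
gripper_force: 0.0
clock: 1.5
position: [0.4765, 0.1308, 0.1625]
ee_rot: [-0.0, 0.259, 0.966, -0.0]
contact_force: [-0.5, 0.7, -0.1]
width: 0.073
gripper_force: 0.0
[0.47654527 0.13077528 0.16249458] [-4.92584516e-04  2.59443279e-01  9.65758220e-01 -4.59186419e-05] 0.0730096505859213
```

View pics/w1.png

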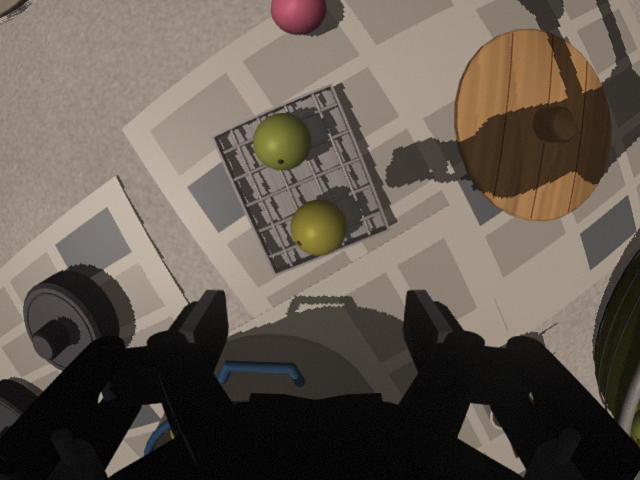

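The wrist view shows the rack with plum A at (319,228) and plum B at (282,141). The lid knob is at (555,124), and the lookalike pink ball sits off the rack.

Run:
```python
from h import *
import pickle;s=pickle.load(open('s1.pkl','rb'))
for n,u,v,z in [('A',319,228,.032),('B',282,141,.032),('knobtop',555,122,.042),('small',52,340,.074)]: print(n,at('wrist',u,v,z,s))
```

```text
A [0.4785 0.1321 0.032 ]
B [0.4061 0.1418 0.032 ]
knobtop [0.4949 0.3503 0.042 ]
small [ 0.4368 -0.1277  0.074 ]
```

```bash
cd .;
python3 -m inch '[{"claw":0.7,"travel":[0.01,0.005,-0.2],"turn":0},{"claw":0.7,"travel":[0.01,0.005,-0.4],"turn":0},{"claw":0.7,"travel":[0.01,0.005,-0.52],"turn":0},{"claw":0.7,"travel":[0.01,0.005,-0.62],"turn":0},{"claw":0.7,"travel":[0.01,0.005,-0.62],"turn":0}]' 25
python3 -m inch '[{"claw":-0.3,"travel":[0,0,0],"turn":0},{"claw":-0.3,"travel":[0,0,0],"turn":0},{"claw":-0.3,"travel":[0,0,0],"turn":0},{"claw":-0.3,"travel":[0,0,0],"turn":0},{"claw":-0.3,"travel":[0,0,0],"turn":0}]'
python3 -m inch '[{"claw":-0.3,"travel":[0,0,0.1],"turn":0},{"claw":-0.3,"travel":[0,0,0.3],"turn":0},{"claw":-0.3,"travel":[0,0,0.5],"turn":0},{"claw":-0.3,"travel":[0,0,0.7],"turn":0},{"claw":-0.3,"travel":[0,0,0.9],"turn":0}]'
```

```text
clock: 2.05
position: [0.4776, 0.1324, 0.0377]
ee_rot: [-0.001, 0.259, 0.966, -0.0]
contact_force: [0.1, 0.0, -0.1]
width: 0.0725
gripper_force: 0.0
clock: 2.55
position: [0.4792, 0.1317, 0.0391]
ee_rot: [0.001, 0.259, 0.966, 0.0]
contact_force: [0.1, -0.2, -0.1]
width: 0.0299
gripper_force: 0.0
clock: 3.05
position: [0.4785, 0.1316, 0.2203]
ee_rot: [0.0, 0.259, 0.966, 0.0]
contact_force: [0.4, 0.0, -0.5]
width: 0.0299
gripper_force: 0.0
```

Run:
```python
from h import *
s,a=snap('wrist','w2.png');_,b=snap('top','t2.png');print(s['position'])
import pickle;pickle.dump(s,open('s2.pkl','wb'))
b=cv2.resize(b[220:390,180:320],None,fx=2.8,fy=2.8,interpolation=cv2.INTER_CUBIC)
o=np.zeros((480,792,3),np.uint8); o[:,:400]=a[:,140:540]; o[:476,400:792]=b
cv2.imwrite('pics/m2.png',o[:,:,::-1])
```

```text
[0.47845427 0.13156523 0.22034128]
```

View pics/m2.png

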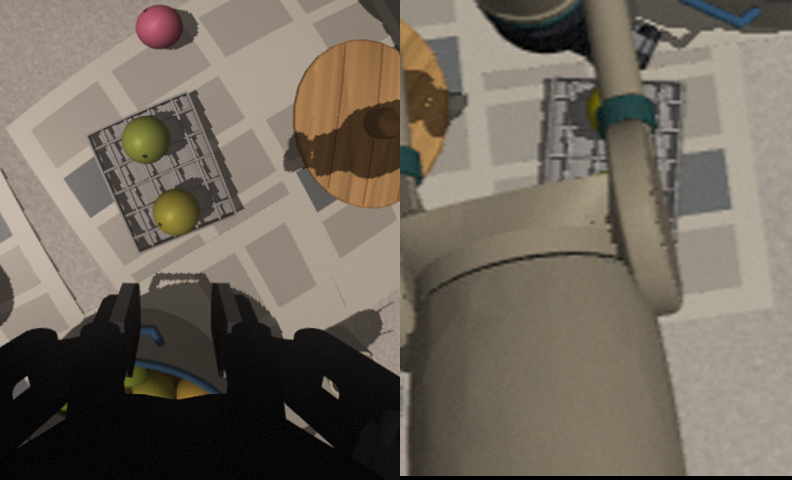

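Run:
```python
from h import *
import pickle
s=pickle.load(open('s2.pkl','rb'))
for n,u,v,z in [('A',317,212,.032),('B',286,139,.032)]: print(n,at('wrist',u,v,z,s))
a=cv2.imread('pics/w1.png')[270:400,190:450];b=cv2.imread('pics/w2.png')[270:400,190:450]
c=np.vstack([cv2.resize(cv2.convertScaleAbs(x,alpha=2.2,beta=20),None,fx=2.2,fy=2.2) for x in (a,b)])
cv2.imwrite('pics/f.png',c)
P=imaging.camera_params('wrist');T=np.linalg.inv(P['T_tool_cam']);K=P['camera_matrix']
def pj(p):
    c=(T@[*p,1])[:3];r=np.hypot(c[0],c[1]);th=np.arctan2(r,c[2]);return (K[:2,2]+K[0,0]*th*c[:2]/r).round(0)
for w in(.073,.03):
  for z in(-.02,-.01,0,.01,.019): print(w,z,pj((.011,w/2,z)),pj((-.011,w/2,z)))
```

```text
A [0.4788 0.1324 0.032 ]
B [0.4061 0.142  0.032 ]
0.073 -0.02 [410. 289.] [405. 337.]
0.073 -0.01 [404. 280.] [400. 326.]
0.073 0 [399. 271.] [396. 316.]
0.073 0.01 [395. 264.] [392. 307.]
0.073 0.019 [391. 258.] [388. 299.]
0.03 -0.02 [356. 290.] [353. 339.]
0.03 -0.01 [353. 280.] [351. 327.]
0.03 0 [351. 272.] [349. 317.]
0.03 0.01 [349. 264.] [348. 307.]
0.03 0.019 [348. 258.] [346. 300.]
```

View pics/f.png

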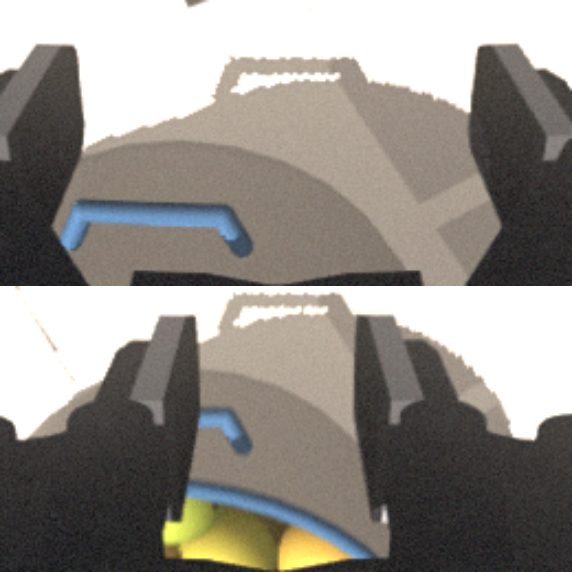

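The plum is still at its place. The close-up puts the fingertips about 14–18 mm behind the reported TCP, at f.png (478,45) and (356,317), rather than 19 mm ahead, so the pads closed over the top of the plum. I'll approach lower in stages and watch the force.

```bash
cd .;
python3 -m inch '[{"claw":0.6,"travel":[0,0,-0.25],"turn":0.04},{"claw":0.6,"travel":[0,0,-0.5],"turn":0.08},{"claw":0.6,"travel":[0,0,-0.7],"turn":0.122},{"claw":0.6,"travel":[0,0,-0.9],"turn":0.122},{"claw":0.6,"travel":[0,0,-0.9],"turn":0.122}]' 25
python3 -m inch '[{"claw":0.6,"travel":[0,0,-0.02],"turn":0},{"claw":0.6,"travel":[0,0,-0.04],"turn":0},{"claw":0.6,"travel":[0,0,-0.05],"turn":0}]'
python3 -m inch '[{"claw":0.6,"travel":[0,0,-0.01],"turn":0},{"claw":0.6,"travel":[0,0,-0.02],"turn":0},{"claw":0.6,"travel":[0,0,-0.03],"turn":0}]'
```

```text
clock: 3.65
position: [0.4735, 0.1309, 0.0337]
ee_rot: [-0.006, 0.071, 0.997, -0.001]
contact_force: [-0.5, 0.5, 0.2]
width: 0.0684
gripper_force: 0.0
clock: 3.95
position: [0.4803, 0.1319, 0.03]
ee_rot: [0.002, 0.071, 0.997, 0.0]
contact_force: [0.1, 0.3, 0.4]
width: 0.0684
gripper_force: 0.0
clock: 4.25
position: [0.4791, 0.1317, 0.0229]
ee_rot: [0.001, 0.071, 0.997, 0.0]
contact_force: [0.2, 0.0, -0.1]
width: 0.0684
gripper_force: 0.0
```

```bash
cd .;
python3 -m inch '[{"claw":0.6,"travel":[0,0,-0.02],"turn":0},{"claw":0.6,"travel":[0,0,-0.04],"turn":0},{"claw":0.6,"travel":[0,0,-0.06],"turn":0},{"claw":0.6,"travel":[0,0,-0.085],"turn":0},{"claw":0.6,"travel":[0,0,-0.085],"turn":0}]'
python3 -m inch '[{"claw":-0.1,"travel":[0,0,0],"turn":0},{"claw":-0.1,"travel":[0,0,0],"turn":0},{"claw":-0.1,"travel":[0,0,0],"turn":0},{"claw":-0.1,"travel":[0,0,0],"turn":0},{"claw":-0.1,"travel":[0,0,0],"turn":0}]' 25
```

```text
clock: 4.75
position: [0.4781, 0.1316, 0.0047]
ee_rot: [-0.001, 0.071, 0.997, -0.0]
contact_force: [-1.1, -0.2, 0.2]
width: 0.0681
gripper_force: 0.0
clock: 5.25
position: [0.4791, 0.132, 0.0058]
ee_rot: [0.0, 0.071, 0.997, 0.0]
contact_force: [0.3, 3.3, 1.9]
width: 0.0424
gripper_force: 25.2
```

```bash
cd .;
python3 -m inch '[{"claw":-0.1,"travel":[0,0,0.02],"turn":0},{"claw":-0.1,"travel":[0,0,0.05],"turn":0},{"claw":-0.1,"travel":[0,0,0.1],"turn":0},{"claw":-0.1,"travel":[0,0,0.25],"turn":0},{"claw":-0.1,"travel":[0,0,0.45],"turn":0}]'
python3 -m inch '[{"claw":-0.1,"travel":[0,0,0.2],"turn":-0.03},{"claw":-0.1,"travel":[0,0,0.4],"turn":-0.06},{"claw":-0.1,"travel":[0,0,0.5],"turn":-0.09},{"claw":-0.1,"travel":[0,0,0.5],"turn":-0.122},{"claw":-0.1,"travel":[0,0,0.5],"turn":-0.122}]'
python3 - <<'E'
from h import *
s,_=snap('wrist','w3.png');print(s['position'],s['ee_rot'],s['width'],s['gripper_force'])
import pickle;pickle.dump(s,open('s3.pkl','wb'))
E
```

```text
clock: 5.75
position: [0.4773, 0.1312, 0.0956]
ee_rot: [-0.002, 0.071, 0.997, -0.001]
contact_force: [1.1, 0.7, 0.1]
width: 0.0423
gripper_force: 25.6
clock: 6.25
position: [0.479, 0.1315, 0.1971]
ee_rot: [0.001, 0.259, 0.966, 0.0]
contact_force: [-1.0, 0.1, -0.4]
width: 0.0426
gripper_force: 25.6
[0.47904496 0.13151662 0.19713674] [1.26212563e-03 2.59325670e-01 9.65789032e-01 3.86839718e-04] 0.04257441107251941 25.598416328430176
```

View pics/w3.png

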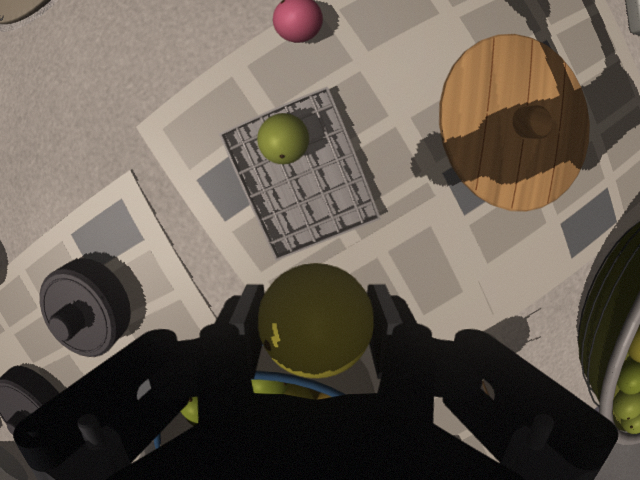

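Plum A is held, centred at (316,320) and about 25 mm above the TCP. Plum B is still on the rack at (283,138). Next is one look at the tub from the far side.

```bash
cd .;
python3 -m inch '[{"claw":-0.1,"travel":[0.15,-0.12,0.15],"turn":0},{"claw":-0.1,"travel":[0.34,-0.28,0.15],"turn":0},{"claw":-0.1,"travel":[0.53,-0.43,0.15],"turn":0},{"claw":-0.1,"travel":[0.71,-0.58,0.15],"turn":0},{"claw":-0.1,"travel":[0.89,-0.73,0.15],"turn":0}]'
python3 -m inch '[{"claw":-0.1,"travel":[0.16,-0.14,0],"turn":0},{"claw":-0.1,"travel":[0.22,-0.18,0],"turn":0},{"claw":-0.1,"travel":[0.22,-0.18,0],"turn":0}]'
python3 - <<'E'
from h import *
s,_=snap('wrist','w4.png');print(s['position'],s['ee_rot'],s['width'],s['gripper_force'])
import pickle;pickle.dump(s,open('s4.pkl','wb'))
im=cv2.imread('pics/w4.png');cv2.imwrite('pics/w4b.png',cv2.convertScaleAbs(im,alpha=1.8,beta=10))
E
```

```text
clock: 6.8
position: [0.6575, -0.0157, 0.2246]
ee_rot: [-0.001, 0.258, 0.966, -0.0]
contact_force: [0.1, 1.3, -0.1]
width: 0.0427
gripper_force: 25.6
clock: 7.1
position: [0.7018, -0.0524, 0.2232]
ee_rot: [-0.001, 0.26, 0.966, -0.0]
contact_force: [-1.1, -0.3, -0.3]
width: 0.0425
gripper_force: 25.6
[ 0.70177148 -0.05238139  0.22318489] [-1.21501948e-03  2.59725082e-01  9.65681780e-01 -3.25402155e-04] 0.042518990657407364 25.648182928562164
```

View pics/w4b.png

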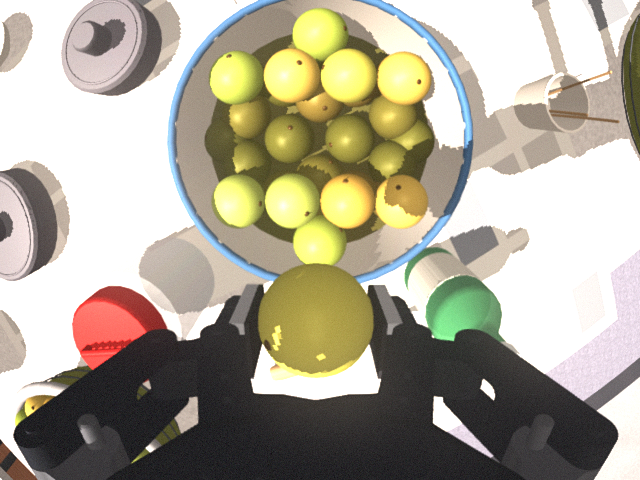

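The tub seen close: the strip is horizontal in the image. The left hollow lies between dark plums (248,117), (288,138), (248,155), and the right hollow between (349,138), (391,115), (388,158). Top-layer rows lie at v≈77 and v≈201.

Run:
```python
from h import *
import pickle;s=pickle.load(open('s4.pkl','rb'))
W=lambda L,z:np.array([at('wrist',u,v,z,s) for u,v in L])
top=W([(237,78),(292,76),(349,76),(405,79),(240,202),(293,201),(348,201),(401,201),(320,35),(319,243)],.0815)
print(top.mean(0),top)
l=W([(248,117),(288,138),(248,155)],.045);r=W([(349,138),(391,115),(388,158)],.045)
print(l.mean(0),r.mean(0),(l.mean(0)+r.mean(0))/2)
d=(l-r).mean(0);print(np.hypot(*d[:2]),np.degrees(np.arctan2(d[1],d[0])))
d=top[[3,7]].sum(0)-top[[0,4]].sum(0);print(np.degrees(np.arctan2(d[1],d[0])))
rim=W([(170,140),(472,140),(320,-6),(320,284)],.115);print(rim[:2].mean(0))
```

```text
[ 0.64416 -0.0153   0.0815 ] [[ 0.568  -0.047   0.0815]
 [ 0.5899 -0.0095  0.0815]
 [ 0.6119  0.0289  0.0815]
 [ 0.6346  0.0674  0.0815]
 [ 0.655  -0.0968  0.0815]
 [ 0.6762 -0.0592  0.0815]
 [ 0.6982 -0.0211  0.0815]
 [ 0.7196  0.0166  0.0815]
 [ 0.5714  0.0264  0.0815]
 [ 0.7168 -0.0587  0.0815]]
[ 0.61603333 -0.059       0.045     ] [0.66703333 0.02876667 0.045     ] [ 0.64153333 -0.01511667  0.045     ]
0.10150856012070006 -120.16028067210407
60.06047492391294
[ 0.64205 -0.01345  0.115  ]
```

```bash
cd .;
python3 -m inch '[{"claw":-0.1,"travel":[-0.08,0.2,0],"turn":0},{"claw":-0.1,"travel":[-0.165,0.4,0],"turn":0},{"claw":-0.1,"travel":[-0.165,0.4,-0.2],"turn":0},{"claw":-0.1,"travel":[-0.165,0.4,-0.4],"turn":0},{"claw":-0.1,"travel":[-0.165,0.4,-0.6],"turn":0}]'
python3 -m inch '[{"claw":-0.1,"travel":[0,0,0],"turn":0},{"claw":-0.1,"travel":[0,0,0],"turn":0}]'
python3 -c "
from h import *
for i in range(3): print(get_state()['position'])"
```

```text
clock: 7.65
position: [0.6659, 0.0317, 0.1053]
ee_rot: [0.0, 0.258, 0.966, 0.0]
contact_force: [0.5, 0.3, -0.7]
width: 0.0431
gripper_force: 25.7
clock: 7.85
position: [0.6667, 0.0306, 0.1059]
ee_rot: [-0.001, 0.259, 0.966, -0.0]
contact_force: [0.2, 0.1, 0.5]
width: 0.0422
gripper_force: 25.7
[0.66674803 0.03057138 0.1059279 ]
[0.66674803 0.03057138 0.1059279 ]
[0.66674803 0.03057138 0.1059279 ]
```

```bash
cd .;
python3 -m inch '[{"claw":-0.1,"travel":[0,0,-0.08],"turn":0},{"claw":-0.1,"travel":[0,0,-0.15],"turn":0},{"claw":-0.1,"travel":[0,0,-0.2],"turn":0},{"claw":-0.1,"travel":[0,0,-0.22],"turn":0},{"claw":-0.1,"travel":[0,0,-0.22],"turn":0}]'
python3 -m inch '[{"claw":-0.1,"travel":[0,0,-0.01],"turn":0},{"claw":-0.1,"travel":[0,0,-0.015],"turn":0},{"claw":-0.1,"travel":[0,0,-0.02],"turn":0},{"claw":-0.1,"travel":[0,0,-0.02],"turn":0}]'
python3 -m inch '[{"claw":-0.1,"travel":[0,0,-0.005],"turn":0},{"claw":-0.1,"travel":[0,0,-0.01],"turn":0},{"claw":-0.1,"travel":[0,0,-0.01],"turn":0}]'
```

```text
clock: 8.35
position: [0.6676, 0.0296, 0.0613]
ee_rot: [-0.0, 0.259, 0.966, -0.0]
contact_force: [-0.1, 0.1, -0.8]
width: 0.0422
gripper_force: 25.7
clock: 8.75
position: [0.6678, 0.0296, 0.0576]
ee_rot: [0.0, 0.259, 0.966, 0.0]
contact_force: [0.6, -0.7, -0.5]
width: 0.0424
gripper_force: 25.7
clock: 9.05
position: [0.668, 0.0297, 0.0563]
ee_rot: [0.0, 0.259, 0.966, 0.0]
contact_force: [-1.4, 0.7, 3.8]
width: 0.0423
gripper_force: 27.9
```

```bash
cd .;
python3 -m inch '[{"claw":0.02,"travel":[0,0,0],"turn":0},{"claw":0.06,"travel":[0,0,0],"turn":0},{"claw":0.12,"travel":[0,0,0],"turn":0},{"claw":0.25,"travel":[0,0,0],"turn":0},{"claw":0.35,"travel":[0,0,0],"turn":0}]' 20
python3 -m inch '[{"claw":0.35,"travel":[0,0,0],"turn":0},{"claw":0.35,"travel":[0,0,0.05],"turn":0},{"claw":0.35,"travel":[0,0,0.2],"turn":0},{"claw":0.35,"travel":[0,0,0.45],"turn":0},{"claw":0.6,"travel":[0,0,0.7],"turn":0}]'
python3 -c "
from h import *
snap('wrist','w5.png');snap('top','t5.png')"
```

```text
clock: 9.55
position: [0.6646, 0.025, 0.0551]
ee_rot: [-0.002, 0.259, 0.966, -0.004]
contact_force: [-7.0, -11.9, 7.2]
width: 0.0574
gripper_force: 3.4
clock: 10.05
position: [0.6675, 0.0303, 0.1961]
ee_rot: [-0.001, 0.259, 0.966, 0.0]
contact_force: [1.4, 0.4, 0.7]
width: 0.0678
gripper_force: 0.0
```

```bash
cd .;
python3 -m inch '[{"claw":0.6,"travel":[-0.15,0.06,0],"turn":0.03},{"claw":0.6,"travel":[-0.35,0.15,0],"turn":0.06},{"claw":0.6,"travel":[-0.57,0.24,0],"turn":0.09},{"claw":0.6,"travel":[-0.79,0.34,0],"turn":0.122},{"claw":0.6,"travel":[-1,0.43,0],"turn":0.122}]'
python3 -m inch '[{"claw":0.6,"travel":[-0.15,0.06,-0.1],"turn":0},{"claw":0.6,"travel":[-0.31,0.13,-0.25],"turn":0},{"claw":0.6,"travel":[-0.31,0.13,-0.4],"turn":0},{"claw":0.6,"travel":[-0.31,0.13,-0.5],"turn":0},{"claw":0.6,"travel":[-0.31,0.13,-0.5],"turn":0}]'
python3 - <<'E'
from h import *
s,a=snap('wrist','w6.png');_,b=snap('top','t6.png');print(s['position'])
import pickle;pickle.dump(s,open('s6.pkl','wb'))
b=cv2.resize(b[120:230,255:380],None,fx=3.5,fy=3.5,interpolation=cv2.INTER_CUBIC)
o=np.zeros((480,800,3),np.uint8); o[:,:360]=a[:,140:500]; o[:385,360:797]=cv2.convertScaleAbs(b,alpha=1.6)
cv2.imwrite('pics/m6.png',o[:,:,::-1])
E
```

```text
clock: 10.65
position: [0.4658, 0.1169, 0.1951]
ee_rot: [-0.0, 0.07, 0.998, 0.001]
contact_force: [0.0, 0.3, 1.4]
width: 0.0685
gripper_force: 0.0
clock: 11.15
position: [0.4032, 0.1419, 0.0933]
ee_rot: [-0.003, 0.071, 0.998, -0.0]
contact_force: [-0.6, -0.6, 0.2]
width: 0.0681
gripper_force: 0.0
[0.40324835 0.14185518 0.09332206]Traceback (most recent call last):
  File "<stdin>", line 5, in <module>
ValueError: could not broadcast input array from shape (385,438,3) into shape (385,437,3)
```

```bash
cd .
python3 - <<'E'
from h import *
a=cv2.imread('pics/w6.png');b=cv2.imread('pics/t6.png')
b=cv2.resize(b[120:230,255:380],(437,385),interpolation=cv2.INTER_CUBIC)
o=np.zeros((480,800,3),np.uint8); o[:,:360]=a[:,140:500]; o[:385,360:797]=cv2.convertScaleAbs(b,alpha=1.6)
cv2.imwrite('pics/m6.png',o)
E
```

```text
(no output)
```

View pics/m6.png

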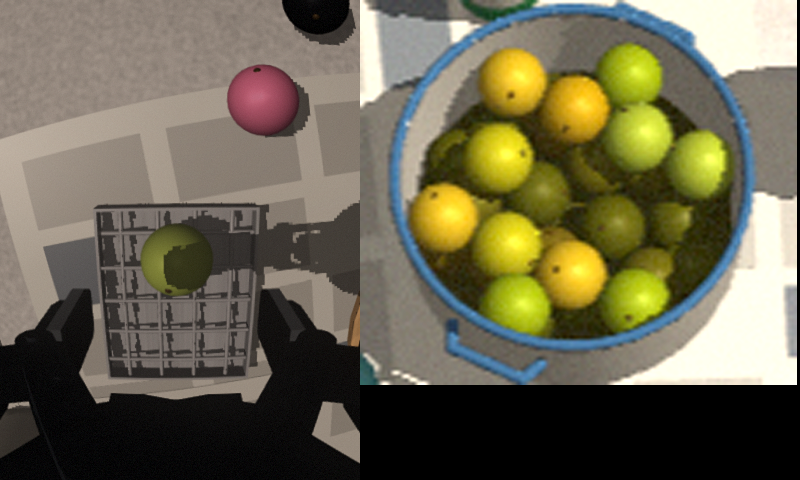

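Plum A sits in the upper-left hollow at m6 (498,158). Plum B is at wrist (317,260).

```bash
python3 - <<'E'
from h import *
import pickle;s=pickle.load(open('s6.pkl','rb'))
print(at('top',294.4,165.1,.081),at('wrist',317,260,.032,s),get_state()['position'])
E
python3 -m inch '[{"claw":0.6,"travel":[0.005,0,-0.1],"turn":0},{"claw":0.6,"travel":[0.005,0,-0.2],"turn":0},{"claw":0.6,"travel":[0.005,0,-0.3],"turn":0}]'
```

```text
[0.6694 0.0295 0.081 ] [0.4069 0.1418 0.032 ] [0.40614099 0.14198867 0.09567892]
clock: 11.55
position: [0.4091, 0.1421, 0.0364]
ee_rot: [0.002, 0.071, 0.997, 0.001]
contact_force: [-0.3, -0.3, 0.8]
width: 0.0679
gripper_force: 0.0
```

```bash
python3 -m inch '[{"claw":0.6,"travel":[0,0,-0.05],"turn":0},{"claw":0.6,"travel":[0,0,-0.1],"turn":0},{"claw":0.6,"travel":[0,0,-0.13],"turn":0},{"claw":0.6,"travel":[0,0,-0.15],"turn":0},{"claw":0.6,"travel":[0,0,-0.15],"turn":0}]'
python3 -m inch '[{"claw":-0.1,"travel":[0,0,0],"turn":0},{"claw":-0.1,"travel":[0,0,0],"turn":0},{"claw":-0.1,"travel":[0,0,0],"turn":0},{"claw":-0.1,"travel":[0,0,0],"turn":0},{"claw":-0.1,"travel":[0,0,0],"turn":0}]' 25
python3 -m inch '[{"claw":-0.1,"travel":[0,0,0.02],"turn":0},{"claw":-0.1,"travel":[0,0,0.1],"turn":0},{"claw":-0.1,"travel":[0,0,0.3],"turn":0},{"claw":-0.1,"travel":[0,0,0.5],"turn":0},{"claw":-0.1,"travel":[0,0,0.72],"turn":-0.03}]'
python3 -m inch '[{"claw":-0.1,"travel":[0.05,-0.05,0.2],"turn":-0.03},{"claw":-0.1,"travel":[0.15,-0.15,0.25],"turn":-0.06},{"claw":-0.1,"travel":[0.3,-0.3,0.25],"turn":-0.092},{"claw":-0.1,"travel":[0.46,-0.46,0.25],"turn":-0.092},{"claw":-0.1,"travel":[0.62,-0.62,0.25],"turn":-0.092}]'
```

```text
clock: 12.05
position: [0.4069, 0.1417, 0.0054]
ee_rot: [-0.0, 0.071, 0.997, 0.0]
contact_force: [0.4, 1.0, 0.0]
width: 0.0682
gripper_force: 0.0
clock: 12.55
position: [0.4072, 0.1417, 0.006]
ee_rot: [0.001, 0.071, 0.997, 0.0]
contact_force: [-0.7, -0.8, 5.3]
width: 0.0426
gripper_force: 25.0
clock: 13.05
position: [0.4057, 0.1416, 0.1504]
ee_rot: [-0.001, 0.119, 0.993, -0.0]
contact_force: [1.3, 0.9, -0.9]
width: 0.0425
gripper_force: 25.6
clock: 13.55
position: [0.5314, 0.0167, 0.1997]
ee_rot: [-0.0, 0.259, 0.966, 0.0]
contact_force: [1.2, 1.3, 0.3]
width: 0.0428
gripper_force: 25.6
```

```bash
python3 -m inch '[{"claw":-0.1,"travel":[0.16,-0.14,0],"turn":0},{"claw":-0.1,"travel":[0.32,-0.29,0],"turn":0},{"claw":-0.1,"travel":[0.43,-0.39,0],"turn":0},{"claw":-0.1,"travel":[0.43,-0.39,-0.2],"turn":0},{"claw":-0.1,"travel":[0.43,-0.39,-0.4],"turn":0}]'
python3 -m inch '[{"claw":-0.1,"travel":[0,0,-0.1],"turn":0},{"claw":-0.1,"travel":[0,0,-0.2],"turn":0},{"claw":-0.1,"travel":[0,0,-0.26],"turn":0},{"claw":-0.1,"travel":[0,0,-0.3],"turn":0},{"claw":-0.1,"travel":[0,0,-0.3],"turn":0}]'
python3 -m inch '[{"claw":-0.1,"travel":[0,0,-0.008],"turn":0},{"claw":-0.1,"travel":[0,0,-0.016],"turn":0},{"claw":-0.1,"travel":[0,0,-0.02],"turn":0},{"claw":-0.1,"travel":[0,0,-0.02],"turn":0}]'
```

```text
clock: 14.05
position: [0.6183, -0.0615, 0.1191]
ee_rot: [0.001, 0.26, 0.966, 0.0]
contact_force: [-0.4, 0.7, -0.9]
width: 0.0425
gripper_force: 25.7
clock: 14.55
position: [0.6167, -0.0602, 0.0591]
ee_rot: [-0.0, 0.259, 0.966, 0.0]
contact_force: [-0.4, 1.0, -0.1]
width: 0.0425
gripper_force: 25.6
clock: 14.95
position: [0.6177, -0.0605, 0.0576]
ee_rot: [0.002, 0.259, 0.966, -0.0]
contact_force: [-0.8, 0.4, 5.9]
width: 0.0425
gripper_force: 25.5
```

```bash
python3 -m inch '[{"claw":0.02,"travel":[0,0,0],"turn":0},{"claw":0.04,"travel":[0,0,0],"turn":0},{"claw":0.07,"travel":[0,0,0],"turn":0},{"claw":0.12,"travel":[0,0,0],"turn":0},{"claw":0.15,"travel":[0,0,0],"turn":0}]' 20
python3 -m inch '[{"claw":0.15,"travel":[0,0,0.03],"turn":0},{"claw":0.15,"travel":[0,0,0.1],"turn":0},{"claw":0.15,"travel":[0,0,0.3],"turn":0},{"claw":0.15,"travel":[0,0,0.5],"turn":0},{"claw":0.6,"travel":[0,0,0.7],"turn":0}]'
```

```text
clock: 15.45
position: [0.6193, -0.0591, 0.0575]
ee_rot: [0.003, 0.26, 0.966, 0.002]
contact_force: [2.8, 4.2, 5.8]
width: 0.0494
gripper_force: 2.1
clock: 15.95
position: [0.6161, -0.0606, 0.197]
ee_rot: [-0.0, 0.259, 0.966, -0.0]
contact_force: [0.8, -0.4, 0.0]
width: 0.062
gripper_force: 0.0
```

```bash
python3 -m inch '[{"claw":0.6,"travel":[-0.04,0.15,0],"turn":0},{"claw":0.6,"travel":[-0.1,0.35,0],"turn":0},{"claw":0.6,"travel":[-0.16,0.57,0],"turn":0},{"claw":0.6,"travel":[-0.22,0.79,0],"turn":0},{"claw":0.6,"travel":[-0.29,1,0],"turn":0}]'
python3 -m inch '[{"claw":0.6,"travel":[-0.06,0.22,0],"turn":0},{"claw":0.6,"travel":[-0.12,0.44,0],"turn":0},{"claw":0.6,"travel":[-0.18,0.66,0],"turn":0},{"claw":0.6,"travel":[-0.24,0.86,-0.1],"turn":0},{"claw":0.6,"travel":[-0.29,1,-0.2],"turn":0}]'
python3 -m inch '[{"claw":0.6,"travel":[0,0.1,-0.2],"turn":0},{"claw":0.6,"travel":[0,0.1,-0.2],"turn":0},{"claw":0.6,"travel":[0,0.1,-0.2],"turn":0}]'
python3 - <<'E'
from h import *
s,a=snap('wrist','w7.png');_,b=snap('top','t7.png');print(s['position'])
import pickle;pickle.dump(s,open('s7.pkl','wb'))
b=cv2.resize(b[120:230,255:380],(437,385),interpolation=cv2.INTER_CUBIC)
o=np.zeros((480,800,3),np.uint8); o[:,:360]=a[:,140:500]; o[:385,360:797]=cv2.convertScaleAbs(b,alpha=1.6)
cv2.imwrite('pics/m7.png',o[:,:,::-1])
E
```

```text
clock: 16.45
position: [0.5581, 0.1408, 0.1958]
ee_rot: [0.0, 0.26, 0.966, -0.0]
contact_force: [0.8, -0.3, -0.6]
width: 0.0681
gripper_force: 0.0
clock: 16.95
position: [0.5003, 0.3421, 0.156]
ee_rot: [0.001, 0.259, 0.966, 0.001]
contact_force: [1.0, -0.1, 0.3]
width: 0.0681
gripper_force: 0.0
clock: 17.25
position: [0.5003, 0.3591, 0.115]
ee_rot: [-0.001, 0.259, 0.966, -0.001]
contact_force: [0.6, -0.6, 0.9]
width: 0.0681
gripper_force: 0.0
[0.50026386 0.35911151 0.11502204]
```

View pics/m7.png

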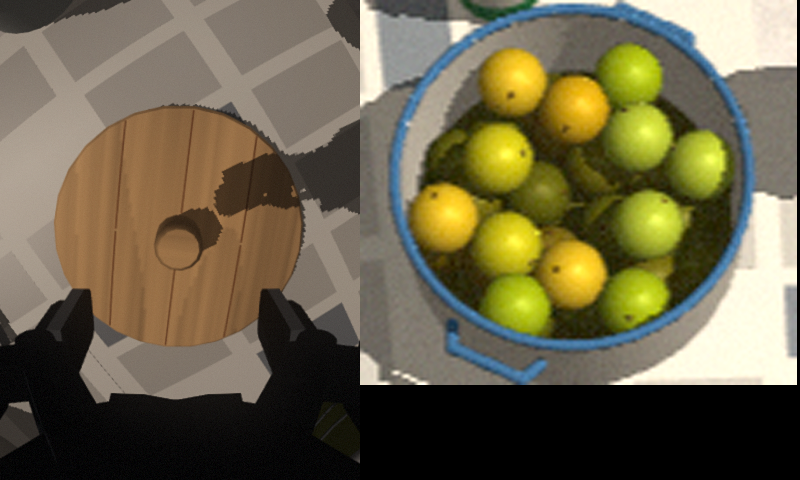

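Both plums are seated, at m7 (499,158) and (648,224). The lid knob top is at wrist (319,249).

Run:
```python
from h import *
import pickle;s=pickle.load(open('s7.pkl','rb'))
print(at('wrist',319,249,.042,s),at('top',255+(648-360)/3.5,120+224/3.5,.081))
```

```text
[0.5017 0.36   0.042 ] [ 0.617  -0.0606  0.081 ]
```

```bash
python3 -m inch '[{"claw":0.6,"travel":[0,0,-0.15],"turn":0},{"claw":0.6,"travel":[0,0,-0.3],"turn":0},{"claw":0.6,"travel":[0,0,-0.42],"turn":0},{"claw":0.6,"travel":[0,0,-0.5],"turn":0},{"claw":0.6,"travel":[0,0,-0.55],"turn":0}]'
python3 -m inch '[{"claw":-0.4,"travel":[0,0,0],"turn":0},{"claw":-0.4,"travel":[0,0,0],"turn":0},{"claw":-0.4,"travel":[0,0,0],"turn":0},{"claw":-0.4,"travel":[0,0,0],"turn":0},{"claw":-0.4,"travel":[0,0,0],"turn":0}]' 60
python3 -m inch '[{"claw":-0.4,"travel":[0,0,0.02],"turn":0},{"claw":-0.4,"travel":[0,0,0.06],"turn":0},{"claw":-0.4,"travel":[0,0,0.12],"turn":0},{"claw":-0.4,"travel":[0,0,0.2],"turn":0},{"claw":-0.4,"travel":[0,0,0.3],"turn":0}]'
```

```text
clock: 17.85
position: [0.5019, 0.3587, 0.006]
ee_rot: [0.001, 0.26, 0.966, 0.0]
contact_force: [-0.6, 1.0, -0.2]
width: 0.0682
gripper_force: 0.0
clock: 18.35
position: [0.5022, 0.36, 0.0074]
ee_rot: [0.001, 0.259, 0.966, 0.001]
contact_force: [0.2, -1.0, 6.8]
width: 0.0298
gripper_force: 60.2
clock: 18.85
position: [0.5002, 0.3594, 0.066]
ee_rot: [-0.001, 0.259, 0.966, -0.0]
contact_force: [0.8, 0.2, -3.0]
width: 0.0301
gripper_force: 59.6
```

```bash
python3 -m inch '[{"claw":-0.4,"travel":[0,0,0.15],"turn":0},{"claw":-0.4,"travel":[0,0,0.33],"turn":0},{"claw":-0.4,"travel":[0,0,0.52],"turn":0},{"claw":-0.4,"travel":[0,0,0.72],"turn":0},{"claw":-0.4,"travel":[0.02,-0.05,0.9],"turn":0}]'
python3 -m inch '[{"claw":-0.4,"travel":[0.06,-0.15,0],"turn":0},{"claw":-0.4,"travel":[0.13,-0.33,0],"turn":0},{"claw":-0.4,"travel":[0.2,-0.53,0],"turn":0},{"claw":-0.4,"travel":[0.28,-0.74,0],"turn":0},{"claw":-0.4,"travel":[0.36,-0.95,0],"turn":0}]'
python3 -m inch '[{"claw":-0.4,"travel":[0.08,-0.2,0],"turn":0},{"claw":-0.4,"travel":[0.15,-0.4,0],"turn":0},{"claw":-0.4,"travel":[0.22,-0.6,0],"turn":0},{"claw":-0.4,"travel":[0.29,-0.76,0],"turn":0},{"claw":-0.4,"travel":[0.33,-0.87,0],"turn":0}]'
python3 -m inch '[{"claw":-0.4,"travel":[0,0,0],"turn":0},{"claw":-0.4,"travel":[0,0,-0.1],"turn":0},{"claw":-0.4,"travel":[0,0,-0.2],"turn":0},{"claw":-0.4,"travel":[0,0,-0.25],"turn":0},{"claw":-0.4,"travel":[0,0,-0.25],"turn":0}]'
```

```text
clock: 19.35
position: [0.5041, 0.3506, 0.2483]
ee_rot: [0.0, 0.259, 0.966, 0.001]
contact_force: [0.4, 0.4, -3.2]
width: 0.0298
gripper_force: 59.7
clock: 19.85
position: [0.5767, 0.1583, 0.2463]
ee_rot: [0.0, 0.259, 0.966, 0.0]
contact_force: [0.6, -0.4, -2.9]
width: 0.0298
gripper_force: 59.8
clock: 20.35
position: [0.6434, -0.0171, 0.2459]
ee_rot: [0.0, 0.26, 0.966, -0.0]
contact_force: [-0.3, 0.3, -2.9]
width: 0.0299
gripper_force: 59.8
clock: 20.85
position: [0.6413, -0.0134, 0.1941]
ee_rot: [-0.002, 0.259, 0.966, -0.0]
contact_force: [-0.8, 0.9, -2.6]
width: 0.03
gripper_force: 59.8
```

```bash
python3 -m inch '[{"claw":-0.4,"travel":[0,0,-0.1],"turn":0},{"claw":-0.4,"travel":[0,0,-0.2],"turn":0},{"claw":-0.4,"travel":[0,0,-0.28],"turn":0},{"claw":-0.4,"travel":[0,0,-0.34],"turn":0},{"claw":-0.4,"travel":[0,-0.005,-0.38],"turn":0}]'
python3 -m inch '[{"claw":-0.4,"travel":[0,0,-0.015],"turn":0},{"claw":-0.4,"travel":[0,0,-0.025],"turn":0},{"claw":-0.4,"travel":[0,0,-0.035],"turn":0},{"claw":-0.4,"travel":[0,0,-0.04],"turn":0},{"claw":-0.4,"travel":[0,0,-0.04],"turn":0}]'
python3 -m inch '[{"claw":-0.4,"travel":[0,0,-0.005],"turn":0},{"claw":-0.4,"travel":[0,0,-0.01],"turn":0},{"claw":-0.4,"travel":[0,0,-0.01],"turn":0}]'
```

```text
clock: 21.35
position: [0.643, -0.0149, 0.1195]
ee_rot: [0.0, 0.259, 0.966, 0.0]
contact_force: [-0.1, 0.3, -2.1]
width: 0.0299
gripper_force: 59.8
clock: 21.85
position: [0.6429, -0.0154, 0.1118]
ee_rot: [0.0, 0.259, 0.966, 0.0]
contact_force: [0.4, -0.0, -2.4]
width: 0.03
gripper_force: 59.8
clock: 22.15
position: [0.6431, -0.0154, 0.1108]
ee_rot: [0.001, 0.259, 0.966, 0.0]
contact_force: [-1.9, 0.1, 4.5]
width: 0.0298
gripper_force: 60.5
```

```bash
python3 -m inch '[{"claw":-0.2,"travel":[0,0,0],"turn":0},{"claw":-0.1,"travel":[0,0,0],"turn":0},{"claw":0.1,"travel":[0,0,0],"turn":0},{"claw":0.3,"travel":[0,0,0],"turn":0},{"claw":0.4,"travel":[0,0,0],"turn":0}]' 40
python3 -m inch '[{"claw":0.4,"travel":[0,0,0.05],"turn":0},{"claw":0.4,"travel":[0,0,0.15],"turn":0},{"claw":0.4,"travel":[0,0,0.35],"turn":0},{"claw":0.6,"travel":[0,0,0.55],"turn":0},{"claw":0.6,"travel":[0,0,0.7],"turn":0}]'
python3 -m inch '[{"claw":0.6,"travel":[-0.06,-0.2,0],"turn":0},{"claw":0.6,"travel":[-0.12,-0.4,0],"turn":0},{"claw":0.6,"travel":[-0.2,-0.6,0],"turn":0},{"claw":0.6,"travel":[-0.26,-0.8,0],"turn":0},{"claw":0.6,"travel":[-0.33,-1,0],"turn":0}]'
python3 -m inch '[{"claw":0.6,"travel":[-0.06,-0.2,0],"turn":0},{"claw":0.6,"travel":[-0.12,-0.4,0],"turn":0},{"claw":0.6,"travel":[-0.2,-0.6,-0.1],"turn":0},{"claw":0.6,"travel":[-0.27,-0.8,-0.25],"turn":0},{"claw":0.6,"travel":[-0.3,-0.88,-0.4],"turn":0}]'
python3 -m inch '[{"claw":0.6,"travel":[0,0,-0.1],"turn":0},{"claw":0.6,"travel":[0,0,-0.1],"turn":0}]'
python3 - <<'E'
from h import *
s,a=snap('wrist','w8.png');_,b=snap('top','t8.png');print(s['position'])
import pickle;pickle.dump(s,open('s8.pkl','wb'))
b=cv2.resize(b[110:240,250:450],(440,286),interpolation=cv2.INTER_CUBIC)
o=np.zeros((480,800,3),np.uint8); o[:,:360]=a[:,140:500]; o[:286,360:800]=b
cv2.imwrite('pics/m8.png',cv2.convertScaleAbs(o[:,:,::-1],alpha=1.6))
E
```

```text
clock: 22.65
position: [0.6428, -0.0154, 0.1094]
ee_rot: [-0.0, 0.259, 0.966, 0.0]
contact_force: [0.8, -1.4, -0.6]
width: 0.0599
gripper_force: 0.0
clock: 23.15
position: [0.6435, -0.0154, 0.2532]
ee_rot: [0.002, 0.259, 0.966, 0.0]
contact_force: [-0.6, 0.1, 0.8]
width: 0.0684
gripper_force: 0.0
clock: 23.65
position: [0.5764, -0.2168, 0.2506]
ee_rot: [0.001, 0.259, 0.966, -0.0]
contact_force: [0.0, 0.4, -0.5]
width: 0.0682
gripper_force: 0.0
clock: 24.15
position: [0.5159, -0.3956, 0.1703]
ee_rot: [0.002, 0.261, 0.965, -0.002]
contact_force: [0.5, -0.1, 0.0]
width: 0.0684
gripper_force: 0.0
clock: 24.35
position: [0.5147, -0.3907, 0.1466]
ee_rot: [-0.003, 0.26, 0.966, 0.002]
contact_force: [-0.3, 0.6, 0.6]
width: 0.0686
gripper_force: 0.0
[ 0.51470866 -0.39069843  0.14660685]
```

View pics/m8.png

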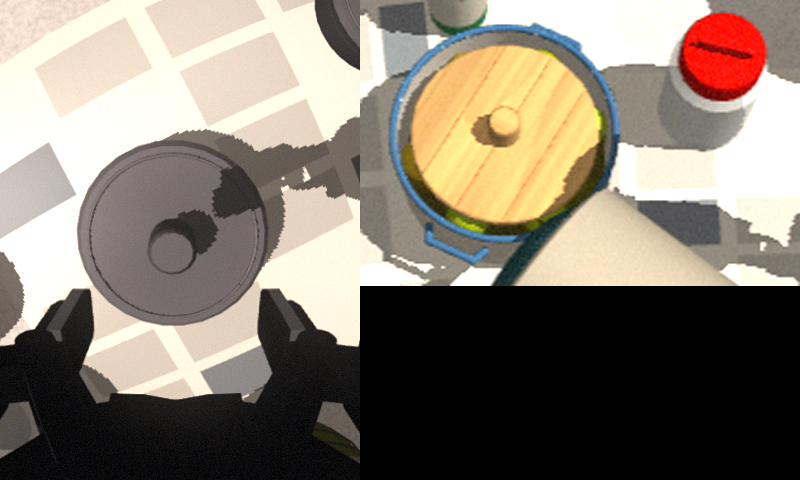

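The lid lies level in the tub, knob at m8 (505,124). The big weight's knob top is at wrist (312,251).

Run:
```python
from h import *
import pickle;s=pickle.load(open('s8.pkl','rb'))
print(at('wrist',312,251,.076,s),at('top',315.9,165.4,.1455),get_state()['position'])
```

```text
[ 0.5142 -0.3934  0.076 ] [ 0.6399 -0.0166  0.1455] [ 0.51717128 -0.3914425   0.15035313]
```

```bash
python3 -m inch '[{"claw":0.6,"travel":[-0.005,-0.015,-0.15],"turn":0},{"claw":0.6,"travel":[-0.005,-0.015,-0.3],"turn":0},{"claw":0.6,"travel":[-0.005,-0.015,-0.42],"turn":0},{"claw":0.6,"travel":[-0.005,-0.015,-0.5],"turn":0},{"claw":0.6,"travel":[-0.005,-0.015,-0.54],"turn":0}]'
python3 -m inch '[{"claw":-0.4,"travel":[0,0,0],"turn":0},{"claw":-0.4,"travel":[0,0,0],"turn":0},{"claw":-0.4,"travel":[0,0,0],"turn":0},{"claw":-0.4,"travel":[0,0,0],"turn":0},{"claw":-0.4,"travel":[0,0,0],"turn":0}]' 100
python3 -m inch '[{"claw":-0.4,"travel":[0,0,0.02],"turn":0},{"claw":-0.4,"travel":[0,0,0.05],"turn":0},{"claw":-0.4,"travel":[0,0,0.1],"turn":0},{"claw":-0.4,"travel":[0,0,0.18],"turn":0},{"claw":-0.4,"travel":[0,0,0.28],"turn":0}]'
```

```text
clock: 24.95
position: [0.5167, -0.394, 0.0421]
ee_rot: [0.001, 0.259, 0.966, -0.0]
contact_force: [-0.0, -0.3, 0.2]
width: 0.0684
gripper_force: 0.0
clock: 25.45
position: [0.5172, -0.3947, 0.0439]
ee_rot: [0.002, 0.259, 0.966, -0.0]
contact_force: [-0.8, 2.0, 5.9]
width: 0.0285
gripper_force: 98.5
clock: 25.95
position: [0.5148, -0.3936, 0.0968]
ee_rot: [-0.002, 0.259, 0.966, 0.001]
contact_force: [0.1, -0.2, -9.2]
width: 0.0287
gripper_force: 99.6
```

```bash
python3 -m inch '[{"claw":-0.4,"travel":[0,0,0.16],"turn":0},{"claw":-0.4,"travel":[0,0,0.36],"turn":0},{"claw":-0.4,"travel":[0,0,0.58],"turn":0},{"claw":-0.4,"travel":[0,0,0.8],"turn":0},{"claw":-0.4,"travel":[0,0,1.0],"turn":0}]'
python3 -m inch '[{"claw":-0.4,"travel":[0.04,0.12,0],"turn":0},{"claw":-0.4,"travel":[0.1,0.3,0],"turn":0},{"claw":-0.4,"travel":[0.17,0.51,0],"turn":0},{"claw":-0.4,"travel":[0.24,0.73,0],"turn":0},{"claw":-0.4,"travel":[0.315,0.945,0],"turn":0}]'
python3 -m inch '[{"claw":-0.4,"travel":[0.07,0.22,0],"turn":0},{"claw":-0.4,"travel":[0.14,0.43,0],"turn":0},{"claw":-0.4,"travel":[0.21,0.64,0],"turn":0},{"claw":-0.4,"travel":[0.27,0.82,0],"turn":0},{"claw":-0.4,"travel":[0.315,0.945,0],"turn":0}]'
python3 -m inch '[{"claw":-0.4,"travel":[0,0,0],"turn":0},{"claw":-0.4,"travel":[0,0,-0.1],"turn":0},{"claw":-0.4,"travel":[0,0,-0.25],"turn":0},{"claw":-0.4,"travel":[0,0,-0.35],"turn":0},{"claw":-0.4,"travel":[0,0,-0.4],"turn":0}]'
```

```text
clock: 26.45
position: [0.5153, -0.394, 0.2996]
ee_rot: [-0.0, 0.259, 0.966, -0.0]
contact_force: [0.9, -0.4, -9.7]
width: 0.0289
gripper_force: 100.1
clock: 26.95
position: [0.5782, -0.2035, 0.2972]
ee_rot: [-0.001, 0.26, 0.966, 0.0]
contact_force: [0.8, -1.2, -9.4]
width: 0.0288
gripper_force: 100.2
clock: 27.45
position: [0.6416, -0.013, 0.2971]
ee_rot: [-0.001, 0.258, 0.966, 0.001]
contact_force: [0.4, 0.1, -9.6]
width: 0.0285
gripper_force: 100.3
clock: 27.95
position: [0.6396, -0.0167, 0.2146]
ee_rot: [-0.003, 0.26, 0.966, -0.001]
contact_force: [0.2, -0.1, -9.4]
width: 0.0287
gripper_force: 100.5
```

```bash
python3 -m inch '[{"claw":-0.4,"travel":[0,0,-0.04],"turn":0},{"claw":-0.4,"travel":[0,0,-0.08],"turn":0},{"claw":-0.4,"travel":[0,0,-0.12],"turn":0},{"claw":-0.4,"travel":[0,0,-0.15],"turn":0},{"claw":-0.4,"travel":[0,0,-0.16],"turn":0}]'
python3 -m inch '[{"claw":-0.4,"travel":[0,0,-0.03],"turn":0},{"claw":-0.4,"travel":[0,0,-0.06],"turn":0},{"claw":-0.4,"travel":[0,0,-0.09],"turn":0},{"claw":-0.4,"travel":[0,0,-0.11],"turn":0},{"claw":-0.4,"travel":[0,0,-0.12],"turn":0}]'
python3 -m inch '[{"claw":-0.4,"travel":[0,0,-0.005],"turn":0},{"claw":-0.4,"travel":[0,0,-0.01],"turn":0},{"claw":-0.4,"travel":[0,0,-0.015],"turn":0},{"claw":-0.4,"travel":[0,0,-0.015],"turn":0}]'
```

```text
clock: 28.45
position: [0.6415, -0.0163, 0.185]
ee_rot: [-0.0, 0.259, 0.966, -0.0]
contact_force: [-0.1, -0.4, -9.5]
width: 0.0282
gripper_force: 100.6
clock: 28.95
position: [0.6415, -0.0163, 0.1608]
ee_rot: [-0.0, 0.259, 0.966, -0.0]
contact_force: [-0.4, 0.0, -9.5]
width: 0.029
gripper_force: 100.6
clock: 29.35
position: [0.6419, -0.0164, 0.1594]
ee_rot: [0.0, 0.259, 0.966, 0.0]
contact_force: [-2.2, -0.1, -4.8]
width: 0.0286
gripper_force: 101.1
```

```bash
python3 -m inch '[{"claw":-0.4,"travel":[0,0,-0.004],"turn":0},{"claw":-0.4,"travel":[0,0,-0.007],"turn":0},{"claw":-0.4,"travel":[0,0,-0.007],"turn":0}]'
python3 -m inch '[{"claw":-0.2,"travel":[0,0,0],"turn":0},{"claw":-0.1,"travel":[0,0,0],"turn":0},{"claw":0.1,"travel":[0,0,0],"turn":0},{"claw":0.3,"travel":[0,0,0],"turn":0},{"claw":0.4,"travel":[0,0,0],"turn":0}]' 40
python3 -m inch '[{"claw":0.4,"travel":[0,0,0.05],"turn":0},{"claw":0.4,"travel":[0,0,0.15],"turn":0},{"claw":0.4,"travel":[0,0,0.35],"turn":0},{"claw":0.6,"travel":[0,0,0.5],"turn":0},{"claw":0.6,"travel":[0,0,0.6],"turn":0}]'
python3 -m inch '[{"claw":0.6,"travel":[-0.15,-0.1,0],"turn":0},{"claw":0.6,"travel":[-0.35,-0.22,0],"turn":0},{"claw":0.6,"travel":[-0.55,-0.36,0],"turn":0},{"claw":0.6,"travel":[-0.75,-0.48,0],"turn":0},{"claw":0.6,"travel":[-0.95,-0.6,0],"turn":0}]'
python3 -m inch '[{"claw":0.6,"travel":[-0.08,-0.06,-0.15],"turn":0},{"claw":0.6,"travel":[-0.08,-0.06,-0.35],"turn":0},{"claw":0.6,"travel":[-0.08,-0.06,-0.55],"turn":0},{"claw":0.6,"travel":[-0.08,-0.06,-0.65],"turn":0},{"claw":0.6,"travel":[-0.08,-0.06,-0.65],"turn":0}]'
python3 -m inch '[{"claw":0.6,"travel":[0,0,0],"turn":0},{"claw":0.6,"travel":[0,0,0],"turn":0}]'
python3 - <<'E'
from h import *
s,a=snap('wrist','w9.png');_,b=snap('top','t9.png');print(s['position'])
import pickle;pickle.dump(s,open('s9.pkl','wb'))
b=cv2.resize(b[110:240,250:450],(440,286),interpolation=cv2.INTER_CUBIC)
_,c=snap('scene','sc9.png')
c=c[230:380,130:350]
o=np.zeros((480,800,3),np.uint8); o[:,:360]=a[:,140:500]; o[:286,360:800]=b; o[290:440,360:580]=c
cv2.imwrite('pics/m9.png',cv2.convertScaleAbs(o[:,:,::-1],alpha=1.6))
E
```

```text
clock: 29.65
position: [0.642, -0.0164, 0.1594]
ee_rot: [0.001, 0.259, 0.966, 0.0]
contact_force: [-4.3, -1.2, 5.3]
width: 0.0285
gripper_force: 102.3
clock: 30.15
position: [0.6421, -0.0164, 0.1571]
ee_rot: [0.0, 0.259, 0.966, 0.0]
contact_force: [-0.3, 0.2, 0.0]
width: 0.0597
gripper_force: 0.0
clock: 30.65
position: [0.6428, -0.0164, 0.2809]
ee_rot: [0.002, 0.259, 0.966, 0.0]
contact_force: [-0.5, -0.5, 0.1]
width: 0.0683
gripper_force: 0.0
clock: 31.15
position: [0.4504, -0.1371, 0.2779]
ee_rot: [0.001, 0.259, 0.966, -0.0]
contact_force: [0.4, -1.3, 0.4]
width: 0.0681
gripper_force: 0.0
clock: 31.65
position: [0.4338, -0.1475, 0.1451]
ee_rot: [-0.003, 0.26, 0.966, 0.001]
contact_force: [-0.3, -0.6, 1.2]
width: 0.0682
gripper_force: 0.0
clock: 31.85
position: [0.4373, -0.149, 0.1489]
ee_rot: [0.002, 0.259, 0.966, -0.0]
contact_force: [-0.0, -0.0, -0.2]
width: 0.0683
gripper_force: 0.0
[ 0.43730004 -0.1490277   0.14894168]
```

View pics/m9.png

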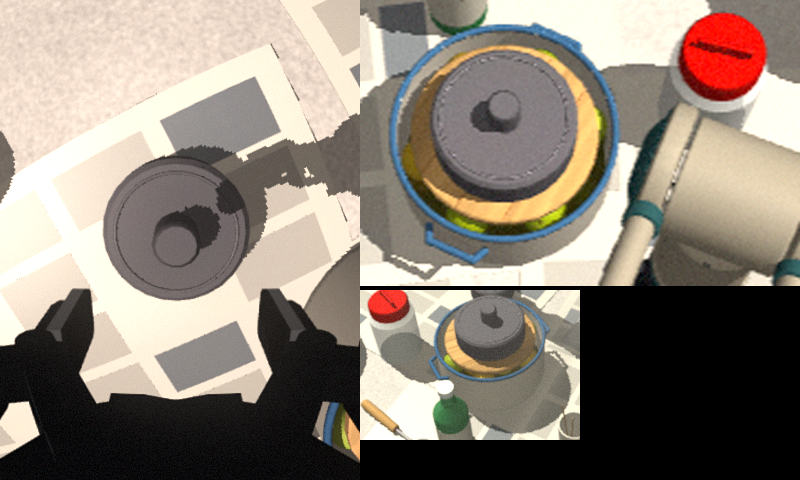

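The big weight is down on the lid, its knob at m9 (504,106). The small weight's knob top is at wrist (316,244).

Run:
```python
from h import *
import pickle;s=pickle.load(open('s9.pkl','rb'))
print(at('wrist',316,244,.074,s),at('top',315.5,158,.1915),get_state()['position'])
```

```text
[ 0.4358 -0.1484  0.074 ] [ 0.6382 -0.0163  0.1915] [ 0.4367831  -0.14874882  0.14850392]
```

```bash
python3 -m inch '[{"claw":0.6,"travel":[0,0,-0.15],"turn":0},{"claw":0.6,"travel":[0,0,-0.3],"turn":0},{"claw":0.6,"travel":[0,0,-0.42],"turn":0},{"claw":0.6,"travel":[0,0,-0.5],"turn":0},{"claw":0.6,"travel":[0,0,-0.535],"turn":0}]'
python3 -m inch '[{"claw":-0.4,"travel":[0,0,0],"turn":0},{"claw":-0.4,"travel":[0,0,0],"turn":0},{"claw":-0.4,"travel":[0,0,0],"turn":0},{"claw":-0.4,"travel":[0,0,0],"turn":0},{"claw":-0.4,"travel":[0,0,0],"turn":0}]' 90
python3 -m inch '[{"claw":-0.4,"travel":[0,0,0.02],"turn":0},{"claw":-0.4,"travel":[0,0,0.05],"turn":0},{"claw":-0.4,"travel":[0,0,0.1],"turn":0},{"claw":-0.4,"travel":[0,0,0.2],"turn":0},{"claw":-0.4,"travel":[0,0,0.35],"turn":0}]'
```

```text
clock: 32.5
position: [0.4354, -0.1481, 0.0393]
ee_rot: [-0.001, 0.259, 0.966, 0.0]
contact_force: [0.2, 0.0, 0.1]
width: 0.0684
gripper_force: 0.0
clock: 33.0
position: [0.4369, -0.1486, 0.0417]
ee_rot: [0.002, 0.26, 0.966, -0.0]
contact_force: [-0.4, 1.5, 6.7]
width: 0.029
gripper_force: 88.9
clock: 33.5
position: [0.4342, -0.1476, 0.1099]
ee_rot: [-0.002, 0.259, 0.966, 0.0]
contact_force: [-0.5, 0.4, -4.7]
width: 0.0289
gripper_force: 89.5
```

```bash
python3 -m inch '[{"claw":-0.4,"travel":[0,0,0.16],"turn":0},{"claw":-0.4,"travel":[0,0,0.36],"turn":0},{"claw":-0.4,"travel":[0,0,0.58],"turn":0},{"claw":-0.4,"travel":[0,0,0.8],"turn":0},{"claw":-0.4,"travel":[0,0,0.95],"turn":0}]'
python3 -m inch '[{"claw":-0.4,"travel":[0.12,0.08,0],"turn":0},{"claw":-0.4,"travel":[0.3,0.19,0],"turn":0},{"claw":-0.4,"travel":[0.5,0.32,0],"turn":0},{"claw":-0.4,"travel":[0.7,0.45,0],"turn":0},{"claw":-0.4,"travel":[0.9,0.58,0],"turn":0}]'
python3 -m inch '[{"claw":-0.4,"travel":[0.08,0.05,0],"turn":0},{"claw":-0.4,"travel":[0.13,0.08,0],"turn":0},{"claw":-0.4,"travel":[0.13,0.08,0],"turn":0},{"claw":-0.4,"travel":[0.13,0.08,-0.1],"turn":0},{"claw":-0.4,"travel":[0.13,0.08,-0.18],"turn":0}]'
python3 -m inch '[{"claw":-0.4,"travel":[0,0,-0.04],"turn":0},{"claw":-0.4,"travel":[0,0,-0.08],"turn":0},{"claw":-0.4,"travel":[0,0,-0.12],"turn":0},{"claw":-0.4,"travel":[0,0,-0.15],"turn":0},{"claw":-0.4,"travel":[0,0,-0.16],"turn":0}]'
```

```text
clock: 34.0
position: [0.436, -0.1485, 0.3039]
ee_rot: [0.002, 0.259, 0.966, -0.0]
contact_force: [1.2, -0.4, -4.1]
width: 0.0291
gripper_force: 89.8
clock: 34.5
position: [0.6165, -0.0312, 0.3003]
ee_rot: [-0.0, 0.259, 0.966, -0.0]
contact_force: [0.1, -0.6, -4.4]
width: 0.0291
gripper_force: 89.8
clock: 35.0
position: [0.6403, -0.0175, 0.2643]
ee_rot: [-0.0, 0.26, 0.966, -0.001]
contact_force: [-0.7, 0.4, -5.8]
width: 0.0292
gripper_force: 90.2
clock: 35.5
position: [0.6415, -0.0164, 0.2316]
ee_rot: [-0.0, 0.259, 0.966, -0.0]
contact_force: [0.5, 0.7, -5.4]
width: 0.0294
gripper_force: 90.1
```

```bash
python3 -m inch '[{"claw":-0.4,"travel":[0,0,-0.03],"turn":0},{"claw":-0.4,"travel":[0,0,-0.07],"turn":0},{"claw":-0.4,"travel":[0,0,-0.1],"turn":0},{"claw":-0.4,"travel":[0,0,-0.125],"turn":0},{"claw":-0.4,"travel":[0,0,-0.135],"turn":0}]'
python3 -m inch '[{"claw":-0.4,"travel":[0,0,-0.004],"turn":0},{"claw":-0.4,"travel":[0,0,-0.008],"turn":0},{"claw":-0.4,"travel":[0,0,-0.008],"turn":0}]'
```

```text
clock: 36.0
position: [0.6414, -0.0162, 0.2042]
ee_rot: [-0.001, 0.259, 0.966, -0.0]
contact_force: [-0.2, 1.1, -4.2]
width: 0.0291
gripper_force: 90.2
clock: 36.3
position: [0.6419, -0.0163, 0.2037]
ee_rot: [0.0, 0.259, 0.966, 0.0]
contact_force: [-0.5, -0.4, -5.7]
width: 0.0289
gripper_force: 90.2
```

```bash
python3 -m inch '[{"claw":-0.4,"travel":[0,0,-0.004],"turn":0},{"claw":-0.4,"travel":[0,0,-0.006],"turn":0},{"claw":-0.4,"travel":[0,0,-0.006],"turn":0}]'
python3 -m inch '[{"claw":-0.4,"travel":[0,0,-0.003],"turn":0},{"claw":-0.4,"travel":[0,0,-0.005],"turn":0},{"claw":-0.4,"travel":[0,0,-0.005],"turn":0}]'
```

```text
clock: 36.6
position: [0.642, -0.0164, 0.2031]
ee_rot: [0.001, 0.259, 0.966, 0.0]
contact_force: [-1.1, 0.4, -0.3]
width: 0.0292
gripper_force: 90.6
clock: 36.9
position: [0.642, -0.0164, 0.203]
ee_rot: [0.001, 0.259, 0.966, 0.0]
contact_force: [-2.7, 0.6, 4.8]
width: 0.0291
gripper_force: 91.3
```

Seated at the expected height (about 0.203). Now I'll release, retreat and check.

```bash
python3 -m inch '[{"claw":-0.2,"travel":[0,0,0],"turn":0},{"claw":-0.1,"travel":[0,0,0],"turn":0},{"claw":0.1,"travel":[0,0,0],"turn":0},{"claw":0.3,"travel":[0,0,0],"turn":0},{"claw":0.4,"travel":[0,0,0],"turn":0}]' 40
python3 -m inch '[{"claw":0.4,"travel":[0,0,0.05],"turn":0},{"claw":0.4,"travel":[0,0,0.15],"turn":0},{"claw":0.4,"travel":[0,0,0.3],"turn":0},{"claw":0.4,"travel":[0,0,0.45],"turn":0},{"claw":0.4,"travel":[0,0,0.5],"turn":0}]'
python3 -m inch '[{"claw":0.4,"travel":[-0.15,0.1,0],"turn":0},{"claw":0.4,"travel":[-0.35,0.25,0],"turn":0},{"claw":0.4,"travel":[-0.55,0.4,0],"turn":0},{"claw":0.4,"travel":[-0.75,0.55,0],"turn":0},{"claw":0.4,"travel":[-0.9,0.65,0],"turn":0}]'
python3 -m inch '[{"claw":0.4,"travel":[0,0,0],"turn":0},{"claw":0.4,"travel":[0,0,0],"turn":0}]'
python3 - <<'E'
from h import *
_,b=snap('top','t10.png');_,c=snap('scene','sc10.png')
o=np.zeros((400,800,3),np.uint8)
o[:,:400]=cv2.resize(b[90:240,265:465][:,:150],(400,400)); o[:,400:]=cv2.resize(c[200:390,130:320],(400,400))
cv2.imwrite('pics/m10.png',cv2.convertScaleAbs(o[:,:,::-1],alpha=1.6))
E
```

```text
clock: 37.4
position: [0.6419, -0.0163, 0.2012]
ee_rot: [0.0, 0.259, 0.966, 0.0]
contact_force: [-0.2, 0.4, -0.5]
width: 0.0599
gripper_force: 0.0
clock: 37.9
position: [0.6433, -0.0165, 0.3057]
ee_rot: [0.004, 0.259, 0.966, 0.001]
contact_force: [0.1, -0.2, 0.6]
width: 0.0599
gripper_force: 0.0
clock: 38.4
position: [0.4588, 0.1151, 0.301]
ee_rot: [-0.001, 0.259, 0.966, 0.0]
contact_force: [0.2, 0.4, 0.2]
width: 0.0595
gripper_force: 0.0
clock: 38.6
position: [0.4615, 0.1139, 0.3015]
ee_rot: [0.001, 0.259, 0.966, -0.0]
contact_force: [0.9, 0.1, 0.4]
width: 0.0598
gripper_force: 0.0
```

View pics/m10.png

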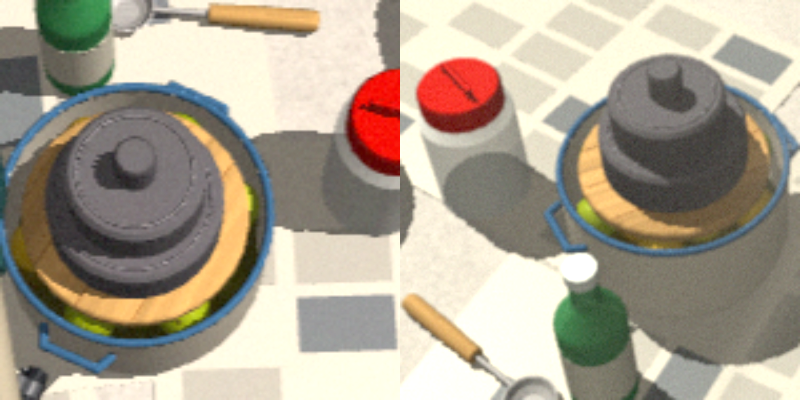

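The stack is level and fully down, with the small weight's knob at (135,160), and the jar is still standing. Handing in.

```bash
python3 -c "
from rig import ticket
print(ticket.sign_off())"
```

```text
the job is handed in; nothing more can be done
None
```

The job is handed in: both plums are in their hollows, and the lid, big weight and small weight are stacked level in the tub, in that order. The jar is untouched, and it took about 39 s of the 144 s allowed.

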